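# Turn a clock movement dial-up in its slide-jaw holder

### The job

The brass clock movement is standing upright in the slide-jaw holder, its white dial facing sideways. Slide the jaw back and re-clamp the movement in the same holder lying on its back, dial up, flat on the bed and lengthwise between the two red jaw faces, with the sliding jaw pressed firmly but not brutally (about 10 to 15 N) against it so that it cannot shift. Do not drop the movement, leave the tools, bottle, loupe and tray on the bench where they are, and let go at the end.

Things in the scene. Friction and masses are not known exactly. Their poses are not given: they have to be found in the camera images.
- holder: Movement holder fixed to the bench (it will not slide): a grey bed 64 mm wide (x) and 234 mm long (y from -87 to +147 mm), its flat top 30 mm above the bench, on two dark feet 90 mm wide and 8 mm high. Origin on the bench under the bed; z up, y along the jaws' travel (towards the sliding jaw), x across the bed.
- fixed_jaw: Fixed jaw of the holder, aluminium with a red face: 50 mm wide (x), 25 mm thick, 28 mm high above the bed. Origin at the foot of its red face, on the bed, mid-width, at y = -55 mm of the holder; the face looks to the holder's +y. Its axes are the holder's.
- jaw (a joint): Travel (m) of the sliding jaw along the holder's +y; 0 = jaws closest, stop at 0.054. Clear gap between the red faces = 64 mm + travel. Slides with about 2.5 N and stays where left. Jaw: 50 mm wide; face block 28 mm high above the bed, 22 mm thick; behind it a foot 18 mm high, out to 76 mm from the red face, carrying the thumb tab.
- jaw_tab (a point): Centre of the top of the black thumb tab on the sliding jaw, 93 mm above the bench: an upright plate 16 mm thick (holder's x), 32 mm long (holder's y), standing 45 mm clear above the jaw's foot. Its centre is 55 mm behind the sliding jaw's red face (in the holder's +y). Pinch it across its 16 mm, or push it.
- movement: Clock movement, 0.3 to 0.6 kg: closed brass box frame 56 (x) by 62 (y) by 100 mm (z); plain flat 62 x 100 mm cheeks at x = +-28 mm, works recessed in the top end (+z). Origin: centre of its bottom end; z along its length to the top, +y the dial's outward normal (face at y = +31 mm), plain back at -31 mm. Starts upright on the bed, loose between the jaws, dial towards the sliding jaw.
- movement_dial (a point): Centre of the round white 51 mm dial, on the dial face of the movement: 68 mm from the bottom end, mid-width, y = +31 mm in the movement's frame. Axes as the movement's.
- screwdriver: Screwdriver, 160 mm, lying beside the holder on its +x side; leave alone. Origin at the middle of its underside.
- brush: Brush, 160 mm, lying on the left; leave alone.
- hammer: Small hammer, 190 mm, lying on the left; leave alone.
- cleaner: Amber glass bottle, 56 mm across, 110 mm high, on the right; leave alone. Origin at the centre of its underside.
- loupe: Black eyeglass (loupe), 56 mm across, 60 mm high, standing on the right; leave alone. Origin at the centre of its underside.
- wheel_tray: Wooden tray of brass wheels, 100 x 150 x 22 mm, on the right near the robot; leave alone. Origin at the centre of its underside.

How it is judged:
On the way, in this order (a step that is already met when the one before it is completed fails the run):
1. the sliding jaw has been drawn back far enough for the movement's length (gap over 103 mm) (value of joint jaw above 0.039 m), for 0.1 s.
2. the movement lies on its back on the bed, dial up, lengthwise between the jaws (angle between movement's own y axis and vertical below 0.07 rad and angle between the z axis of movement and the y axis of holder, either way round below 0.07 rad and z of movement_dial in the frame of holder between 0.088 and 0.096 m and x of movement_dial in the frame of holder between -0.02 and 0.02 m and y of movement_dial in the frame of holder between -0.056 and 0.063 m), for 0.2 s.
3. the sliding jaw presses the movement against the fixed jaw with more than 2.5 N (all of step 2 and value of joint jaw below 0.038 m and contact force between fixed_jaw and movement above 2.5 N), for 0.1 s.
At the end, for the whole second after the job is handed in: The movement rests still, flat on the holder's bed, dial up within 4 degrees, its length along the jaws' travel within 4 degrees (either end towards the fixed jaw), within 20 mm of the bed's middle line, and the sliding jaw is left closed on it: gap 97 to 102 mm for its 100 mm length (all of step 2 and value of joint jaw between 0.033 and 0.038 m and linear speed of movement below 0.02 m/s); the robot touches nothing.
It fails at once if the movement is squeezed against the fixed jaw with more than 40 N (contact force between fixed_jaw and movement above 40 N).
It fails at once if the movement is dropped or flung (faster than 1 m/s) (linear speed of movement above 1 m/s).
It fails at once if a bystander (screwdriver, brush, hammer, bottle, loupe or wheel tray) is moved more than 30 mm (distance of any of screwdriver, brush, hammer, cleaner, loupe, wheel_tray from where it was at the start of the episode above 0.03 m).
It also fails if it takes over 64 s, if anything falls off the work surface, if the arm or the gripper's body presses on something with over 40 N, if the wrist force passes 120 N, or if a joint passes its speed limit or range.

### The arm

A 6-joint arm with a two-finger parallel gripper is mounted at the origin on the work surface. World frame = base frame: x ahead of the robot, y to its left, z up, the work surface at z = 0. Lengths are in m, angles in rad, forces in N, time in s.
With the tool pointing down it reaches from about 0.35 to 0.95 m from the base axis. Payload 17.4 kg.
Tool frame: the origin (TCP) lies midway between the tips of the shut fingers; the grasp point (between the pads) lies 19 mm behind it (r.grip_depth is the distance from the TCP to the grasp point, in m); z points along the fingers, x is the direction in which the jaws open and shut, and the axes are right-handed (so a half turn about z gives the same grasp; the last joint's range is limited). The gripper opens to 93 mm and grips with 3 to 60 N. Pads are 15 mm wide; open, the fingers measure 128 mm over their backs; the gripper's body (75 mm by 188 mm) begins 65 mm behind the grasp point.
Start: joints at [1.247, 0.116, 1.442, -0, 1.584, -0.038], TCP at [0.19, 0.648, 0.219] pointing down, gripper open.
Joint ranges: [-2.83, 2.83], [-0.83, 2.19], [0.07, 2.5], [-1.14, 4.28], [0.01, 3], [-2.97, 2.97]. Speed limits (rad/s): [1.89, 1.89, 2.22, 3.14, 3.14, 3.14].

### API

Orientations are given as a unit quaternion [w, x, y, z].
In Python, from plant import r gives the robot as it stands. Calls block until the motion is done:
- r.move_pose(position, orientation): joint-space move of the TCP to a pose.
- r.move_straight(position, rot=None, rate=0.15, max_force=None): straight line of the TCP; rot=None keeps the orientation; rate is the mean speed in m/s. With max_force (N) it stops when the force on the tool has changed by that much, and returns True; else False.
- r.move_joints(angles): joint-space move.
- r.gripper_to(opening): opening from 0.0 (shut) to 1.0 (fully open); the grip force is fixed at half the most; returns when the fingers have stopped.
- r.hold(seconds).
- r.ik(position, orientation): joint angles nearest the present ones, or None.
- r.get_state(): the state.
- r.grab_frame(name): name is "side" or "top" or "wrist"; returns a dict with "image" (400x640x3 uint8, blue, green, red), "depth" (400x640 float32, m along the optical axis (not along the pixel's ray), 0 where there is no reading), "fx", "fy", "cx", "cy" (pixels), "extrinsics" (4x4, takes a point from world to camera coordinates); the wrist camera has in their place "hand_eye" (4x4, takes a point from camera to tool coordinates, whose origin is the TCP and whose axes are the tool frame's). Camera axes: x right, y up, looking along -z (the intrinsics and any distortion apply to the point x, -y, -z); pixel columns grow to the right and rows downward; lengths in m; the calibration is good to about 2 mm. The wrist camera is an equidistant fisheye: a pixel r from the principal point sees the ray r / f radians off the axis. A picture is of the moment at which its call begins: read the wrist's pose just before it.
A pose or a line that the arm cannot do raises r.Unreachable and nothing moves.
- r.finish_job(): hands the job in, once; it reports no verdict.
The state is a dict: "time": time; "qpos": joint angles; "qd": joint speeds; "joint_torque": joint torques, N m; "ee_pos": TCP position; "tcp_rot": TCP orientation; "contact_force": force on the tool from outside, world axes, zero at the start; "moment": the same for the moment, N m; "opening": opening from 0.0 (shut) to 1.0 (fully open).
Only numpy, scipy, OpenCV 4.12 (cv2) and the standard library are available. Lean on these libraries where they do the work, as an engineer would, in place of code of your own. Each camera call takes 0.05 s, during which the arm holds its last target. There are 200 camera calls.

## Working session

There is one attempt and no reset: what is moved stays moved. The work goes in short steps, each a Python script; the robot and the scene stay as the last script left them, time stands still between calls to the robot, and variables do not carry over. Pictures are saved under pics/ and viewed, about 8 in all and at most 12, crops included, and the job is handed in when it is done.

```bash
mkdir -p pics; ls; python3 - <<'E'
from plant import r
import cv2,numpy as np
for n in("top","side"):
    f=r.grab_frame(n); cv2.imwrite(f"pics/{n}0.png",f["image"]); np.savez(f"{n}0.npz",**f)
    print(n,f["fx"],f["fy"],f["cx"],f["cy"],np.round(f["extrinsics"],3).tolist(), [k for k in f])
s=r.get_state();print(s)
E
```

```text
pics
top 385.23340627286126 385.23340627286126 319.51143341732484 198.7920647900915 [[-0.031, -1.0, -0.0, 0.025], [0.978, -0.03, 0.208, -0.523], [-0.208, 0.006, 0.978, -1.034], [0.0, 0.0, 0.0, 1.0]] ['image', 'depth', 'fx', 'fy', 'cx', 'cy', 'extrinsics']
side 434.9301948612802 434.9301948612802 315.04595540138837 203.1652018611276 [[0.943, -0.334, -0.019, -0.474], [0.228, 0.6, 0.767, -0.183], [-0.244, -0.727, 0.642, -1.374], [0.0, 0.0, 0.0, 1.0]] ['image', 'depth', 'fx', 'fy', 'cx', 'cy', 'extrinsics']
{'time': 0.1, 'qpos': array([ 1.24717247e+00,  1.16414651e-01,  1.44218240e+00,  2.06677126e-05,
        1.58396220e+00, -3.78177390e-02]), 'qd': array([ 0.00137883, -0.00122064, -0.00185583,  0.0010447 , -0.00017168,
        0.0002477 ]), 'joint_torque': array([ 1.84722303e-03, -7.22897887e+01, -6.23864150e+01,  7.82436552e-02,
        2.25975236e-02, -8.16230590e-05]), 'ee_pos': array([0.19026393, 0.6474547 , 0.21800472]), 'tcp_rot': array([ 2.66253072e-04,  8.00603025e-01,  5.99194929e-01, -4.03477435e-04]), 'contact_force': array([-0.02108165, -0.34990636, -1.42204821]), 'moment': array([ 0.01606741, -0.008622  ,  0.0188845 ]), 'opening': 1.0002806637000494}
```

View pics/top0.png

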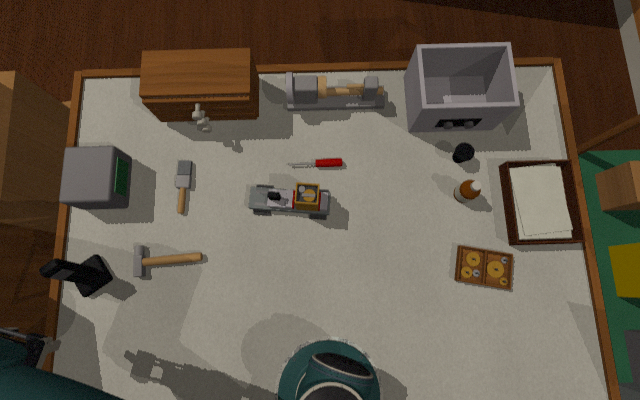

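View pics/side0.png

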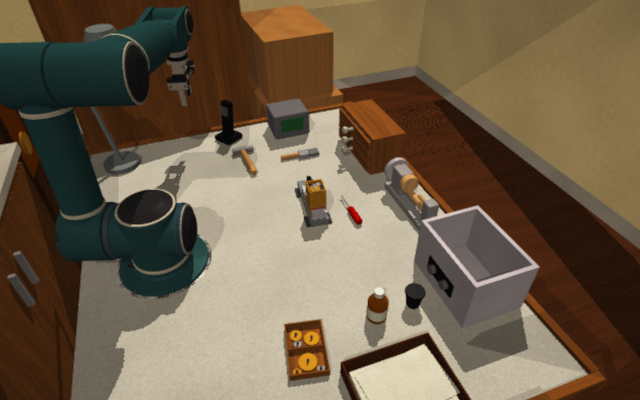

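Top view: holder around (290,200), with its +y (tab) towards the left of the image, which is about world +y. The movement's top end is at (307,196), the black tab at (274,197) and the screwdriver at (318,163). The side view agrees. Next I measure with depth.

```bash
cat > h.py <<'E'
import numpy as np,cv2
from scipy.spatial.transform import Rotation as R
def cloud(f,c2w=None):
    v,u=np.mgrid[0:400,0:640]; d=f["depth"].astype(float)
    X=np.stack([(u-f["cx"])/f["fx"]*d,-(v-f["cy"])/f["fy"]*d,-d],-1)
    E=np.linalg.inv(f["extrinsics"]); return X@E[:3,:3].T+E[:3,3]
def rect(p):
    (c,s,a)=cv2.minAreaRect((p[:,:2]*1000).astype(np.float32)); return np.round(c,1),np.round(s,1),round(a,2)
def quat(yaw,tilt=None):
    # tool down; tool x (opening) at angle yaw in world xy
    m=np.column_stack([[np.cos(yaw),np.sin(yaw),0],[np.sin(yaw),-np.cos(yaw),0],[0,0,-1]])
    return R.from_matrix(m).as_quat(scalar_first=True)
E
python3 - <<'E'
from h import *
for n in("top","side"):
    f=dict(np.load(n+"0.npz")); P=cloud(f); 
    reg=(abs(P[...,0]-.55)<.15)&(abs(P[...,1]-.07)<.2)&(f["depth"]>0)
    for nm,lo,hi in(("mov",.12,.145),("tab",.085,.1),("bed",.025,.034),("jaws",.052,.064),("foot",.044,.051)):
        m=reg&(P[...,2]>lo)&(P[...,2]<hi)
        p=P[m]; print(n,nm,m.sum(),rect(p),np.round(np.median(p,0),4), np.round(p.min(0),3),np.round(p.max(0),3))
E
```

```text
top mov 407 (array([525.1,  43. ]), array([63.1, 57.2]), 83.75) [0.5244 0.0421 0.1257] [0.494 0.009 0.12 ] [0.555 0.076 0.134]
top tab 95 (array([518.5,  79.7]), array([ 53.4, 143.4]), 2.59) [0.5301 0.13   0.0933] [0.495 0.009 0.085] [0.548 0.152 0.1  ]
top bed 679 (array([580.6,  78.3]), array([258.5, 170.2]), 83.73) [0.5303 0.1633 0.0301] [ 0.486 -0.059  0.025] [0.653 0.216 0.034]
top jaws 334 (array([525.3,  67.4]), array([162.4,  51.5]), 83.08) [0.5223 0.0573 0.0586] [ 0.493 -0.013  0.052] [0.554 0.149 0.064]
top foot 217 (array([525.6,  72.5]), array([169.4,  50.4]), 82.9) [0.5224 0.1208 0.0486] [ 0.492 -0.009  0.044] [0.559 0.158 0.051]
side mov 197 (array([521.9,  37.9]), array([69.3, 57.3]), 84.14) [0.5209 0.0397 0.1248] [0.492 0.004 0.12 ] [0.553 0.075 0.133]
side tab 92 (array([524.2,  77.8]), array([147.2,  56.4]), 85.2) [0.5228 0.0131 0.0919] [0.49  0.003 0.085] [0.547 0.151 0.1  ]
side bed 211 (array([575.7,  76. ]), array([263.4, 167.6]), 83.4) [0.5081 0.0281 0.0286] [ 0.482 -0.064  0.025] [0.646 0.213 0.034]
side jaws 127 (array([521.1,  41.2]), array([120.1,  55.5]), 86.0) [0.5135 0.0029 0.0567] [ 0.491 -0.019  0.052] [0.547 0.103 0.064]
side foot 53 (array([524.6,  66.9]), array([172.1,  55.7]), 84.12) [0.5086 0.0051 0.0478] [ 0.489 -0.019  0.044] [0.547 0.155 0.051]
```

```bash
cat >> h.py <<'E'
YAW=np.radians(83.3-90); O=np.array([.5251,.068,0.])
H=R.from_euler('z',YAW).as_matrix()   # columns hx,hy,hz
def W(p): return O+H@np.array(p,float)
def pose(g,phi,flip=0,depth=.019):
    """TCP pose for grasp point g (holder frame), tool tilted phi deg about holder x"""
    T=H@R.from_euler('x',phi,degrees=True).as_matrix()@np.diag([1.,-1,-1])
    if flip: T=T@np.diag([-1.,-1,1])
    return W(g)+depth*T[:,2], R.from_matrix(T).as_quat(scalar_first=True)
E
python3 - <<'E'
from plant import r
from h import *
f=dict(np.load("top0.npz")); P=cloud(f); q=(P-O)@H
m=(abs(q[...,0])<.05)&(q[...,1]>.03)&(q[...,1]<.13)&(q[...,2]>.086)&(q[...,2]<.1)
print("tab holder",np.round(np.median(q[m],0),4),q[m].min(0),q[m].max(0))
for fl in(0,1):
    for g,phi in(((0,.067,.078),0),((0,.117,.078),0),((0,-.024,.08),-45),((0,-.024,.2),-45),((0,-.002,.2),0),((0,-.002,.2),45),((0,-.002,.061),45)):
        j=r.ik(*pose(g,phi,fl)); print(fl,g,phi,None if j is None else np.round(j,2))
E
```

```text
tab holder [-0.0002  0.0679  0.0933] [-0.00766842  0.05232531  0.08641713] [0.00880109 0.08405942 0.09737823]
0 (0, 0.067, 0.078) 0 [ 0.2  -0.07  1.89 -0.    1.32  0.32]
0 (0, 0.117, 0.078) 0 [ 0.28 -0.02  1.85 -0.    1.31  0.4 ]
0 (0, -0.024, 0.08) -45 [ 0.38  0.12  1.84 -0.67  1.61  0.62]
0 (0, -0.024, 0.2) -45 [ 0.38  0.01  1.75 -0.69  1.77  0.49]
0 (0, -0.002, 0.2) 0 [ 0.08 -0.19  1.8  -0.    1.53  0.19]
0 (0, -0.002, 0.2) 45 [-0.31 -0.17  1.92  0.77  1.58 -0.26]
0 (0, -0.002, 0.061) 45 [-0.31 -0.02  2.03  0.78  1.39 -0.44]
1 (0, 0.067, 0.078) 0 [ 0.2  -0.07  1.89 -0.    1.32 -2.82]
1 (0, 0.117, 0.078) 0 [ 0.28 -0.02  1.85 -0.    1.31 -2.74]
1 (0, -0.024, 0.08) -45 [ 0.38  0.12  1.84 -0.67  1.61 -2.52]
1 (0, -0.024, 0.2) -45 [ 0.38  0.01  1.75 -0.69  1.77 -2.65]
1 (0, -0.002, 0.2) 0 [ 0.08 -0.19  1.8  -0.    1.53 -2.95]
1 (0, -0.002, 0.2) 45 [-0.31 -0.17  1.92  0.77  1.58  2.88]
1 (0, -0.002, 0.061) 45 [-0.31 -0.02  2.03  0.78  1.39  2.7 ]
```

```bash
python3 - <<'E'
from plant import r
from h import *
p,q=pose((0,.068,.20),0); r.move_pose(p,q)
p,q=pose((0,.068,.078),0); print(r.move_straight(p,q,rate=.12,max_force=15))
r.gripper_to(0); print(r.get_state()["opening"])
p,q=pose((0,.068+.047,.078),0); print(r.move_straight(p,q,rate=.04,max_force=25))
s=r.get_state(); print("pulled",(s["ee_pos"]-O)@H,s["contact_force"]); 
r.gripper_to(1.0)
p,q=pose((0,.115,.20),0); r.move_straight(p,q,rate=.15)
# stand off for looking at movement
p,q=pose((0,.07,.25),-45); r.move_pose(p,q)
f=r.grab_frame("wrist"); cv2.imwrite("pics/w1.png",f["image"])
f=r.grab_frame("top"); cv2.imwrite("pics/t1.png",cv2.resize(f["image"][130:270,200:420],None,fx=3,fy=3))
P=(cloud(f)-O)@H
for nm,y0,y1,z0,z1 in(("tab",.06,.16,.086,.1),("mov",-.07,.05,.12,.14)):
    m=(abs(P[...,0])<.06)&(P[...,1]>y0)&(P[...,1]<y1)&(P[...,2]>z0)&(P[...,2]<z1)
    if m.sum(): print(nm,m.sum(),rect(P[m]))
print(r.get_state()["time"])
E
```

```text
False
0.16994141013817832
False
pulled [-0.00211797  0.11522396  0.05888287] [-20.69367865   2.81786421  10.93735166]
tab 61 (array([  0.5, 115.6]), array([14.8, 32.4]), 4.46)
mov 417 (array([  2.8, -24.6]), array([62.9, 57. ]), 89.69)
9.0083
```

View pics/w1.png

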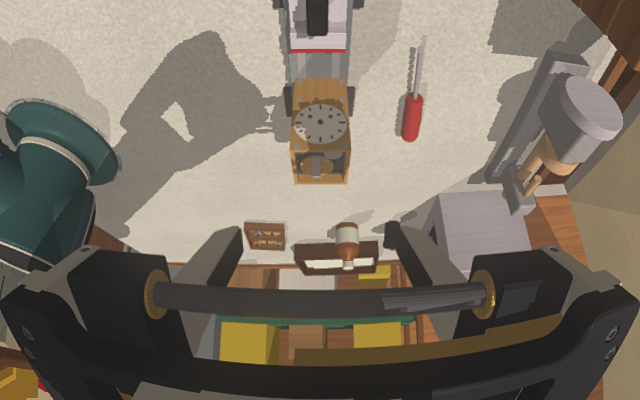

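The wrist view shows the jaw drawn back, with its red face at (318,50) well clear of the movement. The movement stands upright with its dial at (320,122), between the fingers' planes. Tab depth gives a travel of about 51.6 mm. Next: grasp at -45°, lift and turn.

```bash
python3 - <<'E'
from plant import r
from h import *
p,q=pose((0,-.024+.092,.08+.092),-45); r.move_pose(p,q)
p,q=pose((0,-.024,.08),-45); print(r.move_straight(p,q,rate=.1,max_force=12))
r.gripper_to(0); s=r.get_state(); print(s["opening"],s["contact_force"])
p,q=pose((0,-.020,.20),-45); r.move_straight(p,q,rate=.08)
s=r.get_state(); print(s["opening"],s["contact_force"])
for phi in(-20,0,20,45):
    p,q=pose((0,-.002,.20),phi); r.move_straight(p,q,rate=.03)
s=r.get_state(); print(s["opening"],s["contact_force"],s["time"])
f=r.grab_frame("side"); cv2.imwrite("pics/s2.png",cv2.resize(f["image"][100:250,230:400],None,fx=3,fy=3))
np.savez("s2.npz",**f)
f=r.grab_frame("wrist"); cv2.imwrite("pics/w2.png",f["image"])
E
python3 -c "
import cv2,numpy as np
a=cv2.imread('pics/s2.png');b=cv2.resize(cv2.imread('pics/w2.png')[0:250,200:450],(290,290))
o=np.zeros((450,800,3),np.uint8);o[:,:510]=a;o[:290,510:]=b;cv2.imwrite('pics/c2.png',o)"
```

```text
False
0.5995829297708847 [ 0.08630305 -0.00988285  0.55749452]
0.5990175957107874 [-0.65984905 -0.32796789 -4.44261922]
0.6029109762044095 [-0.60620818  1.24209006 -3.24969721] 15.7667
```

View pics/c2.png

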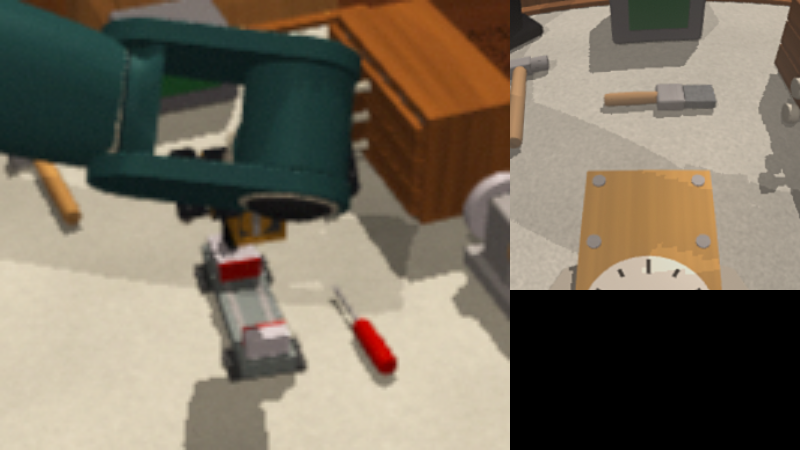

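The movement is held. The side crop shows its brass end at (258,230) under the wrist, and the wrist crop shows the dial at the lower centre (650,280). I check its tilt and position from the wrist depth.

```bash
cat >> h.py <<'E'
def wcloud(r):
    s=r.get_state(); f=r.grab_frame("wrist")
    v,u=np.mgrid[0:400,0:640]; x=(u-f["cx"])/f["fx"]; y=(v-f["cy"])/f["fy"]; t=np.hypot(x,y)+1e-9
    d=f["depth"].astype(float); k=np.tan(np.minimum(t,1.5))/t*d
    X=np.stack([x*k,-y*k,-d],-1); E=f["hand_eye"]; X=X@E[:3,:3].T+E[:3,3]
    Rm=R.from_quat(s["tcp_rot"],scalar_first=True).as_matrix()
    return (X@Rm.T+s["ee_pos"]-O)@H, f
def top_face(r,z,ym=(-.08,.08),tol=.015):
    P,f=wcloud(r)
    m=(f["depth"]>0)&(abs(P[...,0])<.035)&(P[...,1]>ym[0])&(P[...,1]<ym[1])&(abs(P[...,2]-z)<tol)
    p=P[m]; c=np.median(p,0)
    for _ in range(3):
        A=np.c_[p[:,:2],np.ones(len(p))]; k=np.linalg.lstsq(A,p[:,2],rcond=None)[0]
        e=abs(p[:,2]-A@k); p=p[e<max(.002,2*e.std())]
    print("n",len(p),"tilt deg about x,y:",np.degrees(k[1]).round(2),np.degrees(-k[0]).round(2),"z at centre",k[2].round(4),rect(p),"min",p.min(0).round(3),"max",p.max(0).round(3))
    return f
E
python3 - <<'E'
from plant import r
from h import *
top_face(r,.231,tol=.02)
E
```

```text
n 20982 tilt deg about x,y: -0.64 -0.32 z at centre 0.2304 (array([-0.1, -0.1]), array([69.9, 99.7]), 0.25) min [-0.035 -0.05   0.228] max [0.035 0.05  0.233]
```

Level to 0.6° with its centre at y≈0. Lower it onto the bed.

```bash
python3 - <<'E'
from plant import r
from h import *
p,q=pose((0,-.001,.075),45); print(r.move_straight(p,q,rate=.08,max_force=12))
p,q=pose((0,-.001,.058),45); print(r.move_straight(p,q,rate=.015,max_force=5))
s=r.get_state(); print((s["ee_pos"]-O)@H,s["contact_force"],s["time"])
top_face(r,.092)
f=r.grab_frame("side"); cv2.imwrite("pics/s3.png",cv2.resize(f["image"][140:240,260:380],None,fx=5,fy=5))
E
```

```text
False
True
[0.00012084 0.01249457 0.04885846] [0.97959614 0.72341519 4.0516312 ] 18.45
n 21131 tilt deg about x,y: -0.39 -0.06 z at centre 0.0921 (array([-0.1,  0.1]), array([ 69.9, 100. ]), 0.11) min [-0.035 -0.05   0.09 ] max [0.035 0.05  0.094]
```

View pics/s3.png

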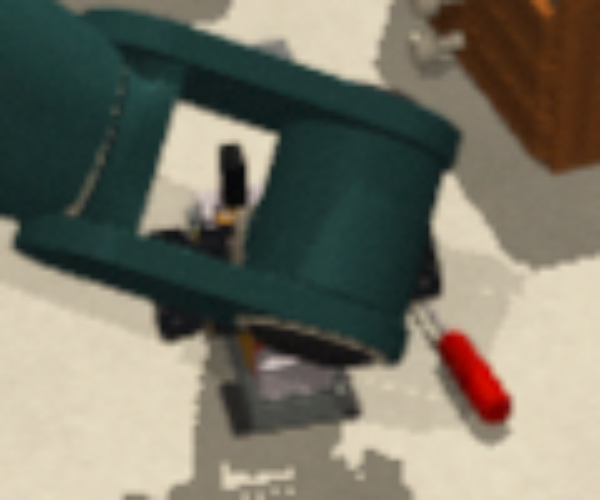

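The arm hides the movement in this view: tab at (232,175), fixed jaw at (290,375). The wrist depth shows the dial face at 92.1 mm and level, so it is seated. Release and retreat, then check.

```bash
python3 - <<'E'
from plant import r
from h import *
r.gripper_to(0.9); r.hold(.2)
p,q=pose((0,-.001-.1,.061+.1),45); print(r.move_straight(p,q,rate=.1))
top_face(r,.092)
r.gripper_to(0)
p,q=pose((0,.165,.20),0); r.move_pose(p,q)
p,q=pose((0,.165,.084),0); r.move_straight(p,q,rate=.12,max_force=12)
f=r.grab_frame("top"); cv2.imwrite("pics/t4.png",cv2.resize(f["image"][150:250,220:360],None,fx=4,fy=4,interpolation=cv2.INTER_CUBIC))
s=r.get_state(); print(s["contact_force"],s["time"])
E
```

```text
False
n 6063 tilt deg about x,y: -0.4 -0.01 z at centre 0.0922 (array([ 0.3, -0.7]), array([101.1,  56.7]), 89.85) min [-0.028 -0.051  0.09 ] max [0.029 0.05  0.094]
[-0.18671941  0.53788326  1.00072822] 24.8
```

View pics/t4.png

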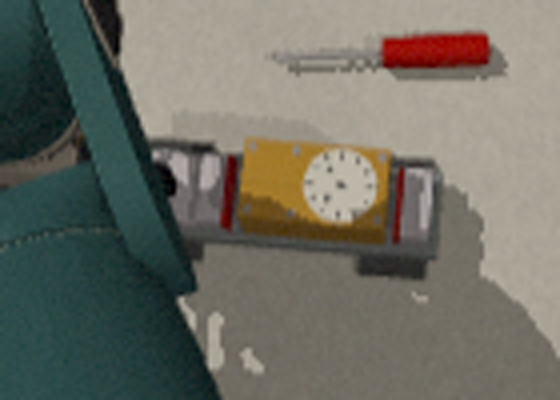

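The movement lies flat, dial up at (340,185), between the red faces at (230,192) and (400,205). Now push the tab.

```bash
python3 - <<'E'
from plant import r
from h import *
p,q=pose((0,.146,.084),0); print(r.move_straight(p,q,rate=.05,max_force=8))
F0=r.get_state()["contact_force"]
p,q=pose((0,.105,.084),0); print(r.move_straight(p,q,rate=.009,max_force=15))
s=r.get_state(); print(((s["ee_pos"]-O)@H).round(4),((s["contact_force"]-F0)@H).round(2),s["time"])
r.hold(.3); s=r.get_state(); print(((s["contact_force"]-F0)@H).round(2))
E
```

```text
False
True
[1.00e-04 1.23e-01 6.49e-02] [0.26 3.93 1.96] 27.9083
[-0.15  1.7   1.32]
```

```bash
python3 - <<'E'
from plant import r
from h import *
y0=((r.get_state()["ee_pos"]-O)@H)[1]
for i in range(14):
    p,q=pose((0,y0-.0005*(i+1),.084),0); hit=r.move_straight(p,q,rate=.005,max_force=12)
    r.hold(.1); s=r.get_state(); F=s["contact_force"]@H; print(i,hit,((s["ee_pos"]-O)@H)[1].round(5),F.round(2))
    if hit or F[1]>14: break
r.hold(.3); s=r.get_state(); print((s["contact_force"]@H).round(2),s["time"])
E
```

```text
0 False 0.1229 [ 1.62  7.39 -3.76]
1 False 0.12286 [ 2.84 11.09 -3.18]
2 False 0.12282 [ 3.53 15.84 -4.91]
[ 3.11 15.54 -5.73] 29.6
```

The tab now resists stiffly: 15.5 N push, less about 2.5 N jaw friction, leaves about 13 N. Back off, clear and check.

```bash
python3 - <<'E'
from plant import r
from h import *
p,q=pose((0,.16,.084),0); r.move_straight(p,q,rate=.05)
p,q=pose((0,.16,.20),0); r.move_straight(p,q,rate=.15)
p,q=pose((0,-.101,.161+.04),45); r.move_pose(p,q)
top_face(r,.092)
r.move_joints([1.247,.116,1.442,0,1.584,-.038])
f=r.grab_frame("top"); cv2.imwrite("pics/t5.png",cv2.resize(f["image"][150:250,220:360],None,fx=4,fy=4,interpolation=cv2.INTER_CUBIC))
P=(cloud(f)-O)@H
m=(abs(P[...,0])<.06)&(P[...,1]>.06)&(P[...,1]<.16)&(P[...,2]>.08)&(P[...,2]<.1); print("tab",rect(P[m]))
m=(abs(P[...,0])<.06)&(P[...,1]>-.07)&(P[...,1]<.06)&(P[...,2]>.08)&(P[...,2]<.1); print("mov",rect(P[m]))
print(r.get_state()["time"])
E
```

```text
n 4173 tilt deg about x,y: -0.78 0.01 z at centre 0.0922 (array([ 0.8, -6.5]), array([ 57. , 100.4]), 0.12) min [-0.028 -0.057  0.09 ] max [0.029 0.044 0.095]
tab (array([-0.1, 98. ]), array([32.1, 15.5]), 87.16)
mov (array([ 2.8, -6.6]), array([100.4,  57. ]), 89.96)
35.4583
```

View pics/t5.png

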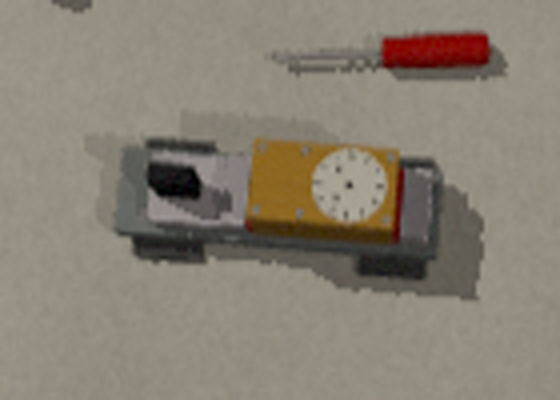

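```bash
python3 -c "
from plant import r
r.finish_job()"
```

```text
the job is handed in; nothing more can be done
```

The movement is now clamped lying on its back, dial up, lengthwise between the two red jaw faces. The job was handed in at about 35.5 s of robot time, and no verdict was reported.

**What I did:**
- I pinched the tab and drew the jaw back to about 51 mm of travel.
- I gripped the movement by its cheeks, tool tilted 45°, then lifted it, turned it 90° and lowered it onto the bed until it touched.
- I pushed the jaw closed by its tab with shut fingers, backed off and returned the arm to its start pose.

**Last checks:**
- **Position:** the dial face is 92.2 mm above the bench, tilted about 0.8°. The length is aligned within about 0.2° and the movement is within 3 mm of the bed's middle line.
- **Clamping force:** the final push on the tab held 15.5 N, so roughly 13 N on the movement after jaw friction. This is inferred from the wrist force; I could not measure the jaw contact directly.
- **Release:** the arm is clear of everything. The final top view shows the movement between the jaws with no visible gap at either end, and the screwdriver in place. I did not re-check the other bystanders, but the arm never went near them.

**Disagreements:**
- The first force-stopped push read over 15 N only briefly, then relaxed to about 2 N, so I repeated it in small steps until the force held.
- The tab's depth reading implies 34 mm of travel, while the 100 mm movement between the faces implies 36 mm. Both are within the allowed 33 to 38 mm.

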